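# Clear the remote from the blocked bay and put the maraca controller away

## Task

Somebody left the remote in one of the two controller bays of the tipped-open white bin. First move the remote to the valet tray and lay it flat in the long empty compartment; then lay the loose maraca controller in the bay you have just cleared, flat side down, with its round head up the slope, fully inside the bay. Set both down gently rather than dropping them, let go, and leave the other controller, the opener and everything else as they are.

Things in the scene. Friction and masses are not known exactly. Their poses are not given: they have to be found in the camera images.
- controller_b: the loose grey maraca-shaped controller, 195 mm long, lying level on the shelf; it does not roll. x runs along it towards the round head, z up from its flat underside. Origin on the underside plane below mid-handle. Handle: round, 28 mm in diameter, axis at z = 30 mm, bare from x = -61 to 42 mm. About 160 g, centre of mass near x = 0.
- head_b (a point): centre of the loose controller's round head (60 mm in diameter, from x = 40 to 110 mm of the controller; a flat foot 36 mm wide below it).
- butt_b (a point): middle of the loose controller's square butt block at the other end (40 mm wide, 44 mm high, from x = -85 to -61 mm).
- controller_a: the other controller, identical, already parked properly in one of the two bays (which one differs from start to start); to be left alone.
- remote: black slab remote with rounded edges, 170 x 40 x 20 mm (own x, y, z), about 120 g, origin at the centre of its underside. At the start it lies on the sloping face in the bay that the parked controller does not fill, its x up the slope, its lower end on the bottom stop.
- bay_left (a point): point on the sloping face in the middle of the left bay (+ y), 94 mm above the shelf. x up the slope, y left across it, z square out of the face. A well laid controller has its origin here, axes along these. Along x: stop wall (16 mm high) at -85.5 mm; narrow butt part to -45; open at both sides, for fingers, to 46; wide head part to the upper stop at 124 mm.
- bay_right (a point): point on the sloping face in the middle of the right bay (- y), 94 mm above the shelf. x up the slope, y left across it, z square out of the face. A well laid controller has its origin here, axes along these. Along x: stop wall (16 mm high) at -85.5 mm; narrow butt part to -45; open at both sides, for fingers, to 46; wide head part to the upper stop at 124 mm.
- bin: white ABS tilt-out bin, latched open and fixed, 280 mm wide, 190 mm high. Its face rises at 40 deg away from the robot and has two bays side by side, 110 mm apart. Bay widths inside: butt part 48 mm (walls 16 mm high), head part 68 mm (walls 12 mm). Side rails 12 mm high stand 79 mm outside the bay centre lines. Origin on the shelf below the middle of the two bay points.
- tray: pale wooden valet tray, fixed, 194 x 142 mm (own x, y), 14 mm high; origin at the centre of its underside. Two compartments along x: the wide empty one at +y, the narrow one with the bottle opener at -y, centre lines 80 mm apart. The lengthwise walls are missing for 74 mm at mid-length to leave room for fingers.
- remote_slot (a point): centre of the floor of the tray's wide compartment, 5 mm above the shelf; axes as the tray's (x along the compartment). Inside 178 mm long, 50 mm wide, walls 9 mm high above this floor. The remote may lie either way round in it.
- opener: flat stainless steel bottle opener, 120 x 32 x 4 mm, lying in the tray's narrow compartment; to be left alone.
- jar: closed white ceramic jar, 100 mm in diameter, 118 mm high, origin at the centre of its underside; to be left alone.
- mug: blue ceramic mug, 82 mm in diameter, 95 mm high, origin at the centre of its underside; to be left alone.
- coasters: stack of round cork coasters, 96 mm in diameter, 30 mm high, origin at the centre of its underside; to be left alone.
- cards: card-deck box, 63 x 90 x 19 mm, lying in front of the robot, origin at the centre of its underside; to be left alone.
Things that resemble listed ones, but are neither listed nor needed, are in the scene too. What is shaped like the controller_b but yellow is not meant.

How it is judged:
By the outcome, as a careful person would: the job done as asked, in the order asked, and still so for the second after the job is handed in, with the robot touching nothing.
It also fails if it takes over 72 s, if anything falls off the work surface, if the arm or the gripper's body presses on something with over 40 N, if the wrist force passes 120 N, or if a joint passes its speed limit or range.

## Robot

A 6-joint arm with a two-finger parallel gripper is mounted at the origin on the work surface. World frame = base frame: x ahead of the robot, y to its left, z up, the work surface at z = 0. Lengths are in m, angles in degrees, forces in N, time in s.
With the tool pointing down it reaches from about 0.4 to 0.825 m from the base axis. Payload 7 kg.
Tool frame: the origin (TCP) lies at the centre of the arm's flange, where the gripper is bolted on; the fingertips stand 178 mm ahead of it and the grasp point (between the pads) lies 159 mm ahead of it; z points along the fingers, y is the line along which they close (so a half turn about z gives the same grasp; the last joint's range is limited). The gripper opens to 88 mm and grips with 3 to 60 N. Pads are 19 mm wide; open, the fingers measure 130 mm over their backs; the gripper's body (78 mm by 193 mm) begins 47 mm behind the grasp point.
Start: joints at [84.288, 20.546, 0.682, 0, -70.136, -16.507], TCP at [0.255, 0.625, 0.405] pointing down, gripper open.
Joint ranges: [-176.03, 176.03], [-82.01, 121.73], [-58.28, 71.71], [-173.87, 95.51], [-174.79, -0.11], [-173.66, 173.66]. Speed limits (degrees/s): [136.94, 136.94, 172.46, 180, 180, 180].

## Interface

Orientations are given as [roll, pitch, yaw] about the fixed x, y, z axes, in that order (R = Rz(yaw) Ry(pitch) Rx(roll)).
In Python, from plant import telemetry, snapshot, workorder, nets gives the robot as it stands.
- The arm moves only by the shell command python3 -m creep 'ROWS'. ROWS is JSON, a list that holds one entry, the list of rows, each a list of 5 numbers: the shift along the tool's x, y, z normalised to -1 to 1, where 1 is 0.2 m, then the turn about the tool's z normalised to -1 to 1, where 1 is pi/2 rad, then the opening, from 0 (shut) to 1 (fully open). In form: [[[x, y, z, spin, hand], ...]]. A call has 1 to 8 rows; each row shifts and turns the commanded pose from where the row before left it, along the tool's axes as they then stand; what a row does not reach is not made up. A row lasts 1/12 s, in which the tool goes at most 41.7 mm and 7.16 degrees, less where a joint would pass 70% of its speed; a pose out of reach is approached as far as the arm can. A call with a number of a shift or a turn outside -1 to 1 is refused whole. A call with a gripper value outside its range is refused whole. The fingers move at their own pace and stop on an object; the grip force is fixed at half the most. Time passes only in rows, so rows that do not move let the fingers close. It gives the time, the measured TCP pose, the force, the opening and the grip force at its end, in the units of the state.
- telemetry.get_obs(): the state, without advancing time (a new reading comes with each control period).
- snapshot(name): name is "scene" or "top"; returns a dict with "frame" (420x560x3 uint8, red, green, blue), "fx", "fy", "cx", "cy" (pixels), "rvec" (rotation vector, rad) and "tvec" (3), from world to camera coordinates, as OpenCV has them. Camera axes: x right, y down, z forward; pixel columns grow to the right and rows downward; lengths in m; the calibration is good to about 2 mm. A picture is of the moment at which its call begins. There is no depth.
- workorder.close_job(): hands the job in; it is judged then, once.
Trained networks look in a picture, given as the dict that the camera call returned (one of the last four; its "shot" number tells which), for a name from the list of things; names that differ only in an ending like _2 or _b are one class to them, and where a whole thing is asked for, a point or a joint stands for the part that bears it (a point fixed in the world has none). Each returns a list of dicts, best first, with "confidence" (0 to 1); they miss things now and then, are a little off and sometimes report something else, mostly with a low value. They report only what shows in the picture. A call takes as long as a camera call. They do not tell look-alikes from the thing itself.
- nets.find_in(picture, query): "uv" ([column, row] in pixels, amid what is visible of it).
- nets.masks_of(picture, query): "region" (420x560 bool, what is visible of it) and "uv" ([column, row] in pixels, amid what is visible of it).
- nets.landmark_of(picture, query): "uv" ([column, row] in pixels: a listed point, or the origin of a listed thing).
The state is a dict: "clock": time; "joint_pos": joint angles; "qvel": joint speeds; "tau": joint torques, N m; "tool_pos": TCP position; "orientation": TCP orientation; "force": force on the tool from outside, world axes, zero at the start; "moment": the same for the moment, N m; "opening": finger opening in m; "gripper_force": force on a finger pad.
Only numpy, scipy, OpenCV 4.12 (cv2) and the standard library are available. Lean on these libraries where they do the work, as an engineer would, in place of code of your own. Each camera call takes 0.05 s, during which the arm holds its last target. There are 200 camera calls.

## Working session

There is one attempt and no reset: what is moved stays moved. The work goes in short steps, Python scripts to look and compute and a shell command to move; the robot and the scene stay as the last step left them, time stands still between calls to the robot, and variables do not carry over. Pictures are saved under pics/ and viewed, at most 10 in all, crops included, and the job is handed in when it is done.

```bash
ls; mkdir -p pics
cat > h.py <<'E'
import numpy as np, cv2
from scipy.spatial.transform import Rotation as R
from plant import telemetry, snapshot, workorder, nets
def KRt(p):
    K=np.array([[p["fx"],0,p["cx"]],[0,p["fy"],p["cy"]],[0,0,1.]])
    return K,cv2.Rodrigues(np.array(p["rvec"],float))[0],np.array(p["tvec"],float).reshape(3)
def ray(p,uv):
    K,r,t=KRt(p); d=r.T@np.linalg.inv(K)@np.array([uv[0],uv[1],1.]); return -r.T@t,d/np.linalg.norm(d)
def at_z(p,uv,z):
    c,d=ray(p,uv); return c+d*(z-c[2])/d[2]
def tri(p,u,q,v):
    a,d=ray(p,u); b,e=ray(q,v)
    s=np.linalg.lstsq(np.c_[d,-e],b-a,rcond=None)[0]; P,Q=a+s[0]*d,b+s[1]*e
    return (P+Q)/2,np.linalg.norm(P-Q)
def proj(p,X):
    K,r,t=KRt(p); return cv2.projectPoints(np.atleast_2d(np.array(X,float)),r,t,K,None)[0][:,0]
def save(p,n): cv2.imwrite(f"pics/{n}.png",cv2.cvtColor(p["frame"],cv2.COLOR_RGB2BGR))
E
python3 - <<'E'
from h import *
s=snapshot("scene");t=snapshot("top")
im=np.vstack([s["frame"],t["frame"]]); 
save(s,"s0");save(t,"t0")
for n,p in(("s",s),("t",t)): print(n,ray(p,(280,210)))
for q in ["controller_b","head_b","butt_b","remote","bay_left","bay_right","tray","remote_slot","opener","bin","jar","mug","coasters","cards"]:
    for n,p in(("s",s),("t",t)):
        print(q,n,[(np.round(x["uv"]).astype(int).tolist(),round(x["confidence"],2)) for x in nets.landmark_of(p,q)][:5])
print(telemetry.get_obs())
E
```

```text
pics
s (array([ 1.01111426, -0.96868732,  0.84695114]), array([-0.39662006,  0.74054067, -0.54248691]))
t (array([0.32315322, 0.04760517, 1.21509714]), array([ 0.09921134, -0.01511133, -0.99495164]))
controller_b s [([194, 302], 0.84), ([313, 222], 0.66), ([121, 304], 0.62)]
controller_b t [([272, 156], 0.8), ([416, 213], 0.79), ([442, 282], 0.65)]
head_b s [([314, 223], 0.73), ([206, 321], 0.61), ([122, 311], 0.61)]
head_b t [([464, 260], 0.84), ([271, 158], 0.73), ([428, 195], 0.68), ([397, 238], 0.19)]
butt_b s [([193, 276], 0.89), ([112, 271], 0.57), ([372, 216], 0.57)]
butt_b t [([398, 236], 0.82), ([433, 309], 0.65)]
remote s [([295, 242], 0.9)]
remote t [([314, 158], 0.97)]
bay_left s [([313, 222], 0.93)]
bay_left t [([273, 154], 0.59)]
bay_right s [([294, 240], 0.84)]
bay_right t [([315, 159], 0.65)]
tray s [([311, 192], 0.85)]
tray t [([168, 209], 0.77)]
remote_slot s [([316, 191], 0.86)]
remote_slot t [([158, 205], 0.82), ([311, 157], 0.37)]
opener s [([314, 223], 0.59), ([305, 198], 0.51)]
opener t [([183, 216], 0.59)]
bin s [([302, 259], 0.7)]
bin t [([292, 161], 0.76)]
j
[... 238 characters left out ...]

cards t [([281, 220], 0.73)]
{'clock': 1.5, 'joint_pos': array([ 8.42858686e+01,  2.05469683e+01,  6.80647156e-01, -5.42557132e-04,
       -7.01357370e+01, -1.65054715e+01]), 'qvel': array([-0.14221482, -0.01490641,  0.07349395, -0.08531274,  0.00253004,
        0.12147979]), 'tau': array([-4.79270839e-04, -5.82367659e+01,  2.93281066e+01,  7.00224146e+00,
        1.22121064e-02, -9.14879649e-06]), 'tool_pos': array([0.25527869, 0.624837  , 0.40464269]), 'orientation': array([ 1.79997882e+02, -9.54965338e-05, -2.22197872e+01]), 'force': array([ 0.23980611, -0.50989775,  0.17615981]), 'moment': array([0.02484208, 0.04848899, 0.02346541]), 'gripper_force': 0.0, 'opening': 0.08748162532895382}
```

View pics/s0.png

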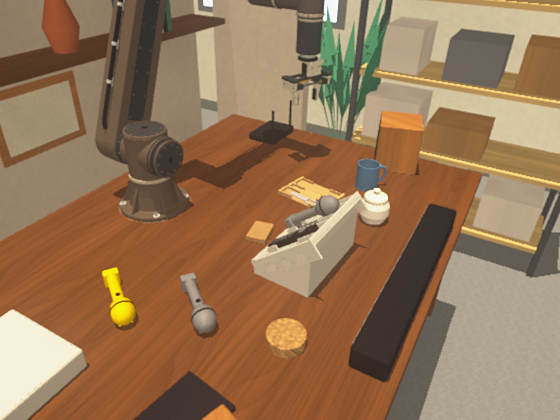

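View pics/t0.png

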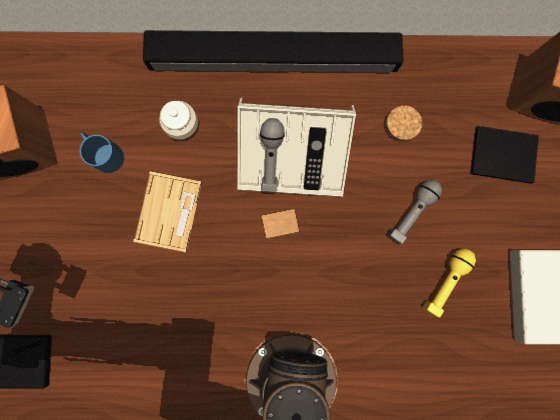

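The pictures show the following:
- **Grey controllers:** one is loose at scene (195,305) / top (417,212), and one is parked in the left bay at top (271,155).
- **Yellow look-alike:** scene (118,300) / top (452,283), not wanted.
- **Remote:** in the right bay at top (315,158).
- **Tray:** top (168,212), with the wide compartment on the left (+y).

The loose grey controller is controller_b, because the other grey one is parked and the yellow one is excluded. Next I measure.

```bash
cat > m.py <<'E'
from h import *
from scipy.optimize import minimize
def best(p,q,near,f=nets.masks_of):
    L=[x for x in f(p,q) if np.hypot(*(np.array(x["uv"])-near))<30]; return L[0] if L else None
def fit(views,pts,x0,step):
    # pts(params)->list of Nx3 hulls; IoU with masks
    def cost(v):
        c=0
        for p,m in views:
            S=8; im=np.zeros(m.shape,np.uint8)
            for P in pts(v):
                h=cv2.convexHull(proj(p,P).astype(np.float32)); cv2.fillConvexPoly(im,np.round(h*16).astype(np.int32),1,shift=4)
            im=im>0; c+=1-(im&m).sum()/(im|m).sum()
        return c
    x0=np.array(x0,float); sim=np.vstack([x0]+[x0+np.eye(len(x0))[i]*step[i] for i in range(len(x0))])
    r=minimize(cost,x0,method="Nelder-Mead",options=dict(initial_simplex=sim,xatol=1e-5,fatol=1e-5,maxiter=600)); return r.x,r.fun
def box(x0,x1,y0,y1,z0,z1): return np.array([[a,b,c] for a in(x0,x1) for b in(y0,y1) for c in(z0,z1)])
def ell(cx,cz,a,b,c): 
    u,v=np.mgrid[0:6.3:.4,-1.6:1.6:.2]; return np.c_[cx+a*np.sin(v).ravel(),b*(np.cos(v)*np.cos(u)).ravel(),cz+c*(np.cos(v)*np.sin(u)).ravel()]
ctl=[box(-.085,-.061,-.02,.02,0,.044),box(-.061,.045,-.012,.012,.02,.042),ell(.075,.03,.035,.03,.03)]
def pose2(v,P,z=0,pitch=0): return R.from_euler("xyz",[0,-pitch,v[2]],degrees=True).apply(P)+[v[0],v[1],z]
E
python3 - <<'E'
from m import *
s=snapshot("scene");t=snapshot("top")
mk=lambda p,q,n:best(p,q,n)["region"]
def lm(q,a,b):
    A=best(s,q,a,nets.landmark_of);B=best(t,q,b,nets.landmark_of)
    if not(A and B): print(q,"missing");return
    print(q,*[np.round(x,4) for x in tri(s,A["uv"],t,B["uv"])])
for q,a,b in [("bay_left",(313,222),(273,154)),("bay_right",(294,240),(315,159)),("head_b",(206,321),(428,195)),("butt_b",(193,276),(398,236)),("remote",(295,242),(314,158)),("tray",(311,192),(168,209)),("remote_slot",(316,191),(158,205)),("bin",(302,259),(292,161)),("jar",(372,218),(184,126))]: lm(q,a,b)
V=[(s,mk(s,"controller_b",(194,302))),(t,mk(t,"controller_b",(416,213)))]
g=at_z(t,(416,213),.03); print("ctl",fit(V,lambda v:[pose2(v,P) for P in ctl],[g[0],g[1],-30],[.01,.01,10]))
print("ctl top only",fit(V[1:],lambda v:[pose2(v,P) for P in ctl],[g[0],g[1],-30],[.01,.01,10]))
T=[(s,mk(s,"tray",(311,192))),(t,mk(t,"tray",(168,209)))]
g=at_z(t,(168,211),.01); B=box(-.097,.097,-.071,.071,0,.014)
for W in(T,T[1:]): print("tray",fit(W,lambda v:[pose2(v,B)],[g[0],g[1],-15],[.01,.01,10]))
m=mk(t,"remote",(314,158)); g=at_z(t,(315,158),.1)
B=box(-.085,.085,-.02,.02,0,.02)
print("remote",fit([(t,m)],lambda v:[pose2(v,B,.094,40)],[g[0],g[1],0],[.01,.01,5]))
for p,q,n in((s,"bin",(302,259)),(t,"bin",(292,161))):
    M=mk(p,q,n); c=max(cv2.findContours(M.astype(np.uint8),0,2)[0],key=cv2.contourArea)
    print("bin poly",cv2.approxPolyDP(cv2.convexHull(c),3,True)[:,0].tolist())
for q,n in(("mug",(113,156)),("coasters",(403,123)),("cards",(281,220))):
    print(q,np.round(at_z(t,best(t,q,n,nets.landmark_of)["uv"],0),3))
big=lambda a:cv2.resize(a,None,fx=3,fy=3,interpolation=cv2.INTER_CUBIC)
cv2.imwrite("pics/c1.png",cv2.cvtColor(np.hstack([big(t["frame"][90:260,230:360]),big(t["frame"][150:320,380:500])]),cv2.COLOR_RGB2BGR))
E
```

```text
bay_left [0.5782 0.0539 0.104 ] 0.0164
bay_right [ 0.5713 -0.065   0.1052] 0.0014
head_b [ 0.4902 -0.3679  0.0222] 0.0016
butt_b [ 0.3717 -0.2774  0.031 ] 0.0015
remote [ 0.5676 -0.0518  0.0873] 0.0089
tray missing
remote_slot [ 0.4454  0.3645 -0.0049] 0.0026
bin [ 5.744e-01 -4.300e-03  1.000e-04] 0.0239
jar [ 0.6816  0.3034 -0.005 ] 0.0026
ctl (array([  0.43081178,  -0.32320252, -36.53597866]), np.float64(0.19762067726229093))
ctl top only (array([  0.43119182,  -0.32368601, -36.69232824]), np.float64(0.0869191049913941))
tray (array([  0.43757751,   0.32904817, -10.97484459]), np.float64(0.5033875068646265))
tray (array([  0.43896641,   0.33017312, -10.56346741]), np.float64(0.14434523809523814))
remote (array([ 0.57000826, -0.05615067, -4.4136475 ]), np.float64(0.11327433628318584))
bin poly [[358, 192], [366, 208], [353, 242], [308, 295], [255, 271], [252, 259], [302, 221]]
bin poly [[353, 106], [355, 118], [342, 195], [238, 189], [241, 98]]
mug [0.593 0.486 0.   ]
coasters [ 0.678 -0.317  0.   ]
cards [0.415 0.021 0.   ]
```

View pics/c1.png

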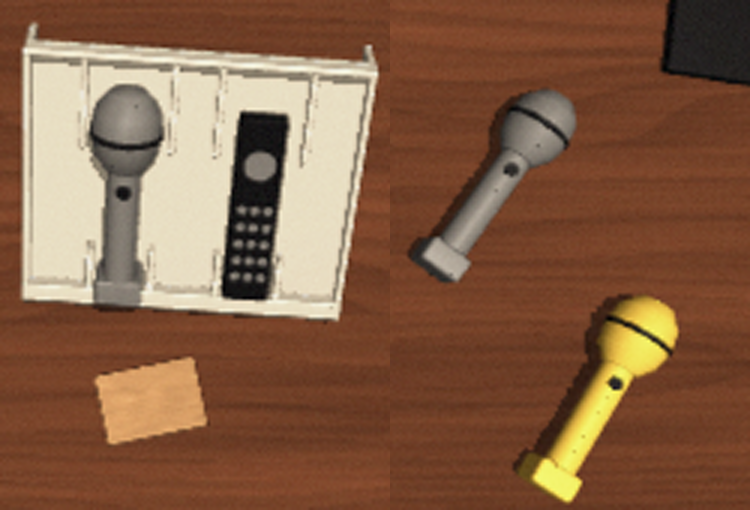

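The crop confirms the target: the grey loose controller is the upper right one, and the yellow one below it is not meant. The remote lies in the right bay. Next I refine the tray, and the bays by way of the parked controller.

Run:
```python
from m import *
s=snapshot("scene");t=snapshot("top")
mk=lambda p,q,n:best(p,q,n)["region"]
# parked controller
a=mk(t,"controller_b",(272,156)); b=mk(s,"controller_b",(313,222)) 
g=at_z(t,(272,160),.11)
f=lambda v:[pose2(v,P,.094,40) for P in ctl]
for W in([(t,a)],[(t,a),(s,b)]):
    r=fit(W,f,[g[0],g[1],-5],[.01,.01,5]); print("ctlA",r, "-> bay_right",r[0][:2]+.11*np.array([np.sin(np.radians(r[0][2])),-np.cos(np.radians(r[0][2]))]))
f4=lambda v:[pose2(v,P,v[3],40) for P in ctl]
print("ctlA z free",fit([(t,a),(s,b)],f4,[g[0],g[1],-5,.094],[.01,.01,5,.01]))
# remote both views, z free
B=box(-.085,.085,-.02,.02,0,.02)
V=[(t,mk(t,"remote",(314,158))),(s,mk(s,"remote",(295,242)))]
print("remote z free",fit(V,lambda v:[pose2(v,B,v[3],40)],[.57,-.056,-4,.094],[.01,.01,5,.01]))
# tray by colour
hsv=cv2.cvtColor(t["frame"],cv2.COLOR_RGB2HSV); roi=np.zeros(hsv.shape[:2],np.uint8); roi[165:258,126:208]=1
m=((hsv[...,2]>150)&(roi>0)).astype(np.uint8); m=cv2.morphologyEx(m,cv2.MORPH_CLOSE,np.ones((5,5)))
T=box(-.097,.097,-.071,.071,0,.014)
print("tray col",m.sum(),fit([(t,m>0)],lambda v:[pose2(v,T)],[.438,.329,-12],[.01,.01,5]))
# bin face
def face(v): return [pose2(v,np.array([[x,y,z] for x in(v[3],v[4]) for y in(-.14,.14) for z in(0,.016)]),.094,40)]
M=mk(t,"bin",(292,161))|a|V[0][1]
r=fit([(t,M)],face,[.57,0,-4,-.09,.149],[.01,.01,5,.01,.01]); print("bin",r)
big=cv2.resize(t["frame"][160:260,120:210],None,fx=6,fy=6,interpolation=cv2.INTER_CUBIC)
v=fit([(t,m>0)],lambda v:[pose2(v,T)],[.438,.329,-12],[.01,.01,5])[0]
for P in([[-.089,.015,.005],[.089,.015,.005],[.089,.065,.005],[-.089,.065,.005]],[[-.097,-.071,.014],[.097,-.071,.014],[.097,.071,.014],[-.097,.071,.014]]):
    q=(proj(t,pose2(v,np.array(P)))-[120,160]+.5)*6; cv2.polylines(big,[q.astype(np.int32)],True,(255,0,0),1)
cv2.imwrite("pics/tray.png",cv2.cvtColor(big,cv2.COLOR_RGB2BGR))
```

```text
ctlA (array([ 0.57576842,  0.05384567, -3.94767439]), np.float64(0.08406725380304247)) -> bay_right [ 0.56819542 -0.05589334]
ctlA (array([ 0.57543139,  0.05357091, -3.99589323]), np.float64(0.29590297482837524)) -> bay_right [ 0.56776605 -0.05616168]
ctlA z free (array([ 0.57558445,  0.0532844 , -4.08456217,  0.09383435]), np.float64(0.29378507651886154))
remote z free (array([ 0.56892988, -0.05586315, -5.11059026,  0.09727492]), np.float64(0.27373506042106965))
tray col 3854 (array([  0.4390507 ,   0.33139046, -11.52481159]), np.float64(0.04319761668321753))
bin (array([ 5.61506941e-01,  1.98763262e-03, -3.45834174e+00, -8.47262874e-02,
        1.42835937e-01]), np.float64(0.032589016294508166))
```

View pics/tray.png

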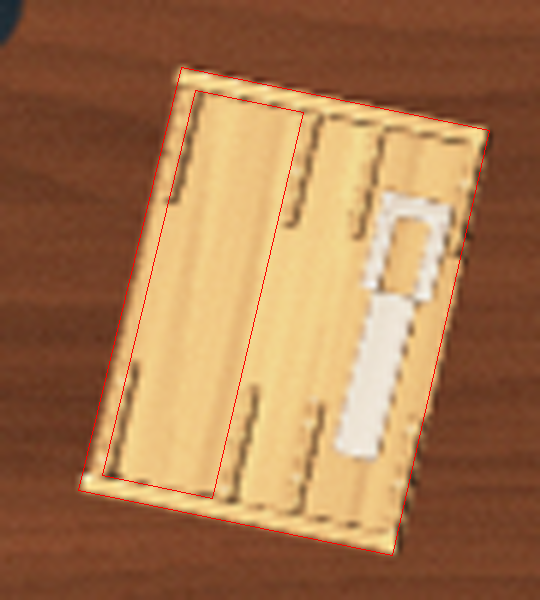

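The outer outline fits the tray well. The wide compartment sits slightly to the right of my drawn box, at about y = +37 mm. I'll grip the remote low on the slope, with the tool turned a few degrees so the gripper body stays clear of the parked controller's head.

```bash
cat > to.py <<'E'
import sys
from h import *
o=telemetry.get_obs(); x,y,z,yaw=map(float,sys.argv[1:5])
dy=(yaw-o["orientation"][2]+180)%360-180
print("t",round(o["clock"],2),"spin units",round(-dy/90,4))
d=np.array([x,y,z])-o["tool_pos"]
for n,a in(("now",R.from_euler("xyz",o["orientation"],degrees=True)),("after spin",R.from_euler("xyz",[180,0,yaw],degrees=True))):
    print(n,np.round(a.inv().apply(d)/.2,4),"units, norm",round(np.linalg.norm(d)/.2,3))
E
python3 to.py .5411 -.0509 .36 0.5
```

```text
t 3.35 spin units -0.2525
now [2.6008 2.5873 0.2233] units, norm 3.675
after spin [1.3996 3.3911 0.2232] units, norm 3.675
```

```bash
python3 -m creep '[[[0,0,0,-0.063,1],[0,0,0,-0.063,1],[0,0,0,-0.063,1],[0,0,0,-0.063,1],[0.07,0.17,0,0,1],[0.07,0.17,0,0,1],[0.07,0.17,0,0,1],[0.07,0.17,0,0,1]]]'
python3 -m creep '[[[0.07,0.17,0,0,1],[0.07,0.17,0,0,1],[0.07,0.17,0,0,1],[0.07,0.17,0,0,1],[0.07,0.17,0,0,1],[0.07,0.17,0,0,1],[0.07,0.17,0,0,1],[0.07,0.17,0,0,1]]]'
python3 -m creep '[[[0.07,0.17,0,0,1],[0.07,0.17,0,0,1],[0.07,0.17,0,0,1],[0.07,0.17,0,0,1],[0.07,0.17,0,0,1],[0.07,0.17,0,0,1],[0.07,0.17,0,0,1],[0,0,0,0,1]]]'
python3 to.py .5411 -.0509 .30 0.5
```

```text
clock: 4.02
tool_pos: [0.3126, 0.4879, 0.4045]
orientation: [180.0, -0.0, 0.5]
force: [0.4, 0.3, 0.9]
opening: 0.0878
gripper_force: 0.0
clock: 4.68
tool_pos: [0.4267, 0.2164, 0.4051]
orientation: [-180.0, -0.0, 0.5]
force: [1.0, -0.5, -0.1]
opening: 0.0876
gripper_force: 0.0
clock: 5.35
tool_pos: [0.5279, -0.0234, 0.4045]
orientation: [179.9, 0.0, 0.2]
force: [0.1, 1.7, 0.5]
opening: 0.0874
gripper_force: 0.0
t 5.35 spin units -0.003
now [0.0657 0.1369 0.5226] units, norm 0.544
after spin [0.065  0.1378 0.5224] units, norm 0.544
```

```bash
python3 -m creep '[[[0.065,0.138,0,0,0.8],[0,0,0.13,0,0.8],[0,0,0.13,0,0.8],[0,0,0.13,0,0.8],[0,0,0.13,0,0.8],[0,0,0,0,0.8],[0,0,0,0,0.8]]]'
python3 to.py .5411 -.0509 .261 0.5
python3 - <<'E'
from h import *
s=snapshot("scene");t=snapshot("top")
b=lambda a:cv2.resize(a,None,fx=3,fy=3,interpolation=cv2.INTER_CUBIC)
cv2.imwrite("pics/g1.png",cv2.cvtColor(np.hstack([b(s["frame"][130:300,240:375]),b(t["frame"][60:230,230:360])]),cv2.COLOR_RGB2BGR))
E
```

```text
clock: 5.93
tool_pos: [0.5395, -0.0466, 0.3002]
orientation: [179.9, 0.2, 0.5]
force: [0.3, -0.2, 0.8]
opening: 0.0701
gripper_force: 0.0
t 5.93 spin units -0.0003
now [0.0084 0.0216 0.1958] units, norm 0.197
after spin [0.0078 0.0218 0.1958] units, norm 0.197
```

View pics/g1.png

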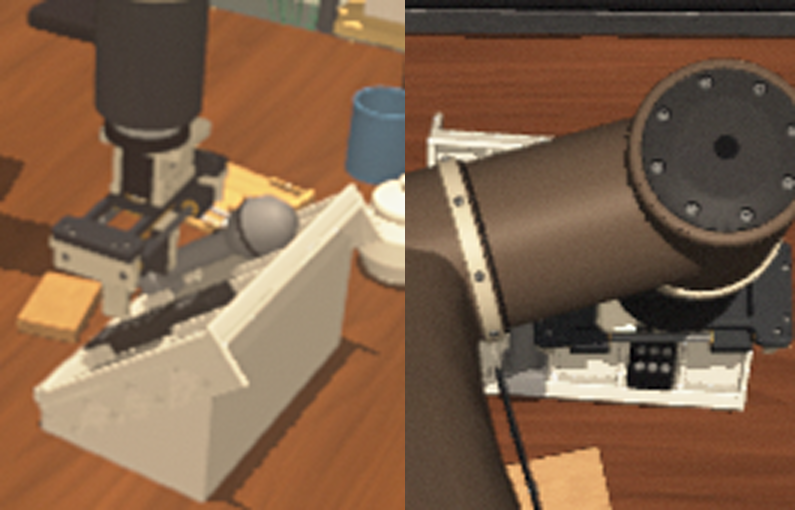

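The gripper straddles the remote (crop 652,365 in the top view). Its body clears the parked controller's head on the downhill side. I descend.

```bash
python3 -m creep '[[[0.008,0.02,0.05,0,0.8],[0,0,0.05,0,0.8],[0,0,0.05,0,0.8],[0,0,0.04,0,0.8],[0,0,0,0,0.8],[0,0,0,0,0.8]]]'
python3 to.py .5411 -.0509 .261 0.5
```

```text
clock: 6.53
tool_pos: [0.5411, -0.0505, 0.2619]
orientation: [180.0, 0.1, 0.5]
force: [0.4, -1.3, 0.2]
opening: 0.0699
gripper_force: 0.0
t 6.53 spin units -0.0004
now [-0.0001  0.002   0.0047] units, norm 0.005
after spin [-0.0001  0.002   0.0047] units, norm 0.005
```

```bash
python3 -m creep '[[[0,0,0.005,0,0.3],[0,0,0,0,0.3],[0,0,0,0,0.3],[0,0,0,0,0.3],[0,0,0,0,0.3],[0,0,0,0,0.3],[0,0,0,0,0.3],[0,0,0,0,0.3]]]'
python3 -m creep '[[[0,0,0,0,0.3],[0,0,-0.03,0,0.3],[0,0,-0.05,0,0.3],[0,0,-0.1,0,0.3],[0,0,-0.1,0,0.3],[0,0,-0.15,0,0.3],[0,0,-0.15,0,0.3],[0,0,-0.12,0,0.3]]]'
```

```text
clock: 7.2
tool_pos: [0.5418, -0.0506, 0.2623]
orientation: [180.0, -0.1, 0.5]
force: [1.6, -3.0, 5.8]
opening: 0.0398
gripper_force: 30.0
clock: 7.87
tool_pos: [0.5408, -0.0503, 0.4042]
orientation: [-180.0, -0.0, 0.5]
force: [1.7, 0.3, -2.0]
opening: 0.0398
gripper_force: 29.9
```

The remote is held (39.8 mm opening, 30 N). I carry it over the tray.

```bash
python3 -m creep '[[[0,0,-0.1,0,0.3],[0,0,0,0.0667,0.3],[0,0,0,0.0667,0.3],[0,0,0,0,0.3]]]'
python3 to.py .400 .3771 .42 -11.5
```

```text
clock: 8.2
tool_pos: [0.5407, -0.0503, 0.4223]
orientation: [-179.9, 0.0, -11.8]
force: [-0.4, -0.1, -2.7]
opening: 0.0399
gripper_force: 29.9
t 8.2 spin units -0.0036
now [-1.1262 -1.9474  0.0135] units, norm 2.25
after spin [-1.1152 -1.9537  0.0113] units, norm 2.25
```

```bash
python3 -m creep '[[[-0.04,-0.07,0,0,0.3],[-0.08,-0.139,0,0,0.3],[-0.08,-0.139,0,0,0.3],[-0.08,-0.139,0,0,0.3],[-0.08,-0.139,0,0,0.3],[-0.08,-0.139,0,0,0.3],[-0.08,-0.139,0,0,0.3],[-0.08,-0.139,0,0,0.3]]]'
python3 -m creep '[[[-0.08,-0.139,0,0,0.3],[-0.08,-0.139,0,0,0.3],[-0.08,-0.139,0,0,0.3],[-0.08,-0.139,0,0,0.3],[-0.08,-0.139,0,0,0.3],[-0.08,-0.139,0,0,0.3],[-0.04,-0.07,0,0,0.3],[0,0,0,0,0.3]]]'
python3 to.py .400 .3771 .25 -11.5
```

```text
clock: 8.87
tool_pos: [0.4642, 0.1791, 0.4216]
orientation: [180.0, 0.1, -11.3]
force: [0.9, 0.0, -1.0]
opening: 0.0398
gripper_force: 29.9
clock: 9.53
tool_pos: [0.3985, 0.3786, 0.421]
orientation: [179.9, 0.1, -11.2]
force: [-0.7, -0.2, -1.9]
opening: 0.0395
gripper_force: 29.9
t 9.53 spin units 0.0033
now [0.0095 0.0051 0.855 ] units, norm 0.855
after spin [0.0087 0.0059 0.855 ] units, norm 0.855
```

```bash
python3 -m creep '[[[0.009,0.006,0.1,0.003,0.3],[0,0,0.15,0,0.3],[0,0,0.15,0,0.3],[0,0,0.15,0,0.3],[0,0,0.15,0,0.3],[0,0,0.1,0,0.3],[0,0,0.03,0,0.3],[0,0,0,0,0.3]]]'
python3 to.py .400 .3771 .2264 -11.5
python3 - <<'E'
from m import *
s=snapshot("scene");t=snapshot("top")
for n,p in(("s",s),("t",t)):
    for x in nets.masks_of(p,"remote")[:2]:
        c=np.argwhere(x["region"])[:,::-1].astype(np.float32); print(n,x["uv"],x["confidence"],len(c),cv2.minAreaRect(c))
b=lambda a:cv2.resize(a,None,fx=4,fy=4,interpolation=cv2.INTER_CUBIC)
cv2.imwrite("pics/g2.png",cv2.cvtColor(np.hstack([b(s["frame"][130:260,250:350]),b(t["frame"][140:270,110:210])]),cv2.COLOR_RGB2BGR))
E
```

```text
clock: 10.2
tool_pos: [0.4011, 0.3734, 0.2541]
orientation: [179.8, 0.1, -11.8]
force: [-0.4, 0.1, -1.2]
opening: 0.0396
gripper_force: 29.9
t 10.2 spin units -0.0028
now [-0.009  -0.0175  0.1386] units, norm 0.14
after spin [-0.0092 -0.017   0.1386] units, norm 0.14
s [318.4, 166.0] 0.71 186 ((313.8000183105469, 165.60000610351562), (6.260990142822266, 40.24921798706055), 63.43495178222656)
s [199.0, 308.2] 0.19 1071 ((198.9903564453125, 302.0602111816406), (61.92782211303711, 25.294464111328125), 72.55281066894531)
t [140.2, 199.0] 0.8 462 ((144.5, 212.5), (59.0, 17.0), 90.0)
```

View pics/g2.png

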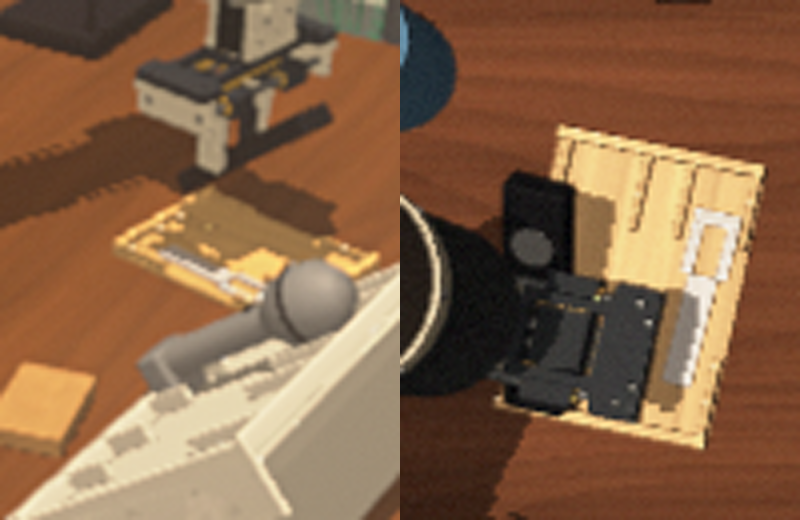

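Run:
```python
from m import *
t=snapshot("top"); s=snapshot("scene"); o=telemetry.get_obs(); print(o["tool_pos"],o["orientation"])
m=nets.masks_of(t,"remote")[0]["region"]; c=np.argwhere(m)[:,::-1]
ms=nets.masks_of(s,"remote")[0]["region"]; cs=np.argwhere(ms)[:,::-1]
P0=o["tool_pos"]-[0,0,.1715]
rem=box(-.061,.109,-.02,.02,-.014,.006)
rows=[r for r in range(c[:,1].min(),c[:,1].max(),4)]
print("mask",[(r,c[c[:,1]==r][:,0].min(),c[c[:,1]==r][:,0].max()) for r in rows])
def sil(p,yaw,th,ds): 
    im=np.zeros((420,560),np.uint8); X=R.from_euler("xyz",[0,-th,yaw],degrees=True).apply(rem+[ds,0,0])+P0
    cv2.fillConvexPoly(im,np.round(cv2.convexHull(proj(p,X).astype(np.float32))*16).astype(np.int32),1,shift=4); return im>0
top=c[:,1].min(); rr=slice(0,top+24)
best_=[]
for yaw in np.arange(-18,0,1.):
  for th in range(30,48,2):
    for ds in(-.01,-.005,0,.005,.01):
      im=sil(t,yaw,th,ds); a=im[rr]; b=m[rr]; e=1-(a&b).sum()/(a|b).sum()
      im2=sil(s,yaw,th,ds); e2=(ms&~im2).sum()/ms.sum()
      best_.append((round(e+e2,3),round(e,3),round(e2,3),yaw,th,ds))
for x in sorted(best_)[:8]: print(x)
```

```text
[0.40153485 0.37469883 0.25716674] [-1.79859146e+02 -4.51596321e-02 -1.17907914e+01]Traceback (most recent call last):
  File "<stdin>", line 8, in <module>
    return umr_minimum(a, axis, None, out, keepdims, initial, where)
ValueError: zero-size array to reduction operation minimum which has no identity
```

Run:
```python
from m import *
t=snapshot("top"); s=snapshot("scene"); o=telemetry.get_obs(); print(o["tool_pos"])
P0=o["tool_pos"]-[0,0,.1715]
rem=box(-.061,.109,-.02,.02,-.014,.006)
dark=lambda p:cv2.cvtColor(p["frame"],cv2.COLOR_RGB2GRAY)
m=dark(t)<45; rr=(slice(182,205),slice(128,158)); print(m[rr].sum(1).tolist())
ms=nets.masks_of(s,"remote")[0]["region"]
def sil(p,yaw,th,ds): 
    im=np.zeros((420,560),np.uint8); X=R.from_euler("xyz",[0,-th,yaw],degrees=True).apply(rem+[ds,0,0])+P0
    cv2.fillConvexPoly(im,np.round(cv2.convexHull(proj(p,X).astype(np.float32))*16).astype(np.int32),1,shift=4); return im>0
B=[]
for yaw in np.arange(-18,0,1.):
  for th in range(30,48,2):
    for ds in(-.01,-.005,0,.005,.01):
      a=sil(t,yaw,th,ds)[rr]; b=m[rr]; e=1-(a&b).sum()/(a|b).sum()
      e2=(ms&~sil(s,yaw,th,ds)).sum()/ms.sum(); B.append((round(e+e2,3),round(e,3),round(e2,3),yaw,th,ds))
for x in sorted(B)[:10]: print(x)
```

```text
[0.40130669 0.37443613 0.25626173]
[2, 6, 11, 12, 17, 18, 18, 18, 18, 18, 18, 18, 19, 20, 22, 19, 17, 17, 15, 15, 15, 15, 17]
(np.float64(0.309), np.float64(0.309), np.float64(0.0), np.float64(-10.0), 40, 0)
(np.float64(0.315), np.float64(0.315), np.float64(0.0), np.float64(-9.0), 38, -0.005)
(np.float64(0.322), np.float64(0.322), np.float64(0.0), np.float64(-9.0), 38, 0)
(np.float64(0.329), np.float64(0.318), np.float64(0.012), np.float64(-10.0), 40, -0.005)
(np.float64(0.33), np.float64(0.33), np.float64(0.0), np.float64(-9.0), 40, 0)
(np.float64(0.336), np.float64(0.336), np.float64(0.0), np.float64(-12.0), 40, 0)
(np.float64(0.34), np.float64(0.34), np.float64(0.0), np.float64(-8.0), 38, -0.005)
(np.float64(0.341), np.float64(0.306), np.float64(0.035), np.float64(-8.0), 36, -0.005)
(np.float64(0.341), np.float64(0.341), np.float64(0.0), np.float64(-9.0), 40, -0.005)
(np.float64(0.344), np.float64(0.344), np.float64(0.0), np.float64(-8.0), 38, 0)
```

The held remote matches the model: tilt 40°, in line with the tool. I lower it until its low end touches, then level it along an arc.

```bash
python3 to.py .400 .3768 .2290 -11.5; python3 -m creep '[[[-0.008,-0.011,0.03,-0.002,0.3],[0,0,0.04,0,0.3],[0,0,0.04,0,0.3],[0,0,0.03,0,0.3],[0,0,0,0,0.3],[0,0,0,0,0.3]]]'
python3 to.py .400 .3768 .2264 -11.5
```

```text
t 10.75 spin units -0.0034
now [-0.0088 -0.0104  0.1354] units, norm 0.136
after spin [-0.0087 -0.0106  0.1354] units, norm 0.136
clock: 11.25
tool_pos: [0.4011, 0.3771, 0.2276]
orientation: [-180.0, -0.1, -11.6]
force: [5.2, -0.8, 3.9]
opening: 0.0398
gripper_force: 29.9
t 11.25 spin units -0.001
now [-0.0052  0.0027  0.0058] units, norm 0.008
after spin [-0.0052  0.0027  0.0058] units, norm 0.008
```

```bash
python3 -m creep '[[[0.012,0,0,0,0.3],[0.02,0,0.018,0,0.3],[0.02,0,0.018,0,0.3],[0.017,0,0.022,0,0.3],[0.017,0,0.022,0,0.3],[0,0,0,0,0.3]]]'
python3 -m creep '[[[0.013,0,0.024,0,0.3],[0.013,0,0.024,0,0.3],[0.005,0,0.013,0,0.3],[0.005,0,0.012,0,0.3],[0,0,0,0,0.3],[0,0,0,0,0.3]]]'
python3 to.py .4229 .3725 .1905 -11.5
```

```text
clock: 11.75
tool_pos: [0.4175, 0.3729, 0.2104]
orientation: [179.9, 0.0, -11.7]
force: [1.0, -0.7, 1.3]
opening: 0.0396
gripper_force: 30.0
clock: 12.25
tool_pos: [0.4241, 0.3719, 0.1968]
orientation: [180.0, 0.0, -11.6]
force: [-0.1, -0.9, -0.5]
opening: 0.0395
gripper_force: 30.0
t 12.25 spin units -0.0016
now [-0.0064 -0.0017  0.0316] units, norm 0.032
after spin [-0.0064 -0.0017  0.0316] units, norm 0.032
```

```bash
python3 -m creep '[[[0,0,0.01,0,0.3],[0,0,0.01,0,0.3],[0,0,0.01,0,0.3],[0,0,0,0,0.3],[0,0,0,0,0.3]]]'
python3 - <<'E'
from m import *
t=snapshot("top"); s=snapshot("scene"); 
for n,p in(("s",s),("t",t)):
    for x in nets.masks_of(p,"remote")[:1]: c=np.argwhere(x["region"])[:,::-1].astype(np.float32); print(n,x["confidence"],len(c),cv2.minAreaRect(c))
b=lambda a:cv2.resize(a,None,fx=4,fy=4,interpolation=cv2.INTER_CUBIC)
cv2.imwrite("pics/g3.png",cv2.cvtColor(np.hstack([b(s["frame"][120:250,260:360]),b(t["frame"][140:270,110:210])]),cv2.COLOR_RGB2BGR))
E
```

```text
clock: 12.67
tool_pos: [0.4243, 0.3724, 0.1913]
orientation: [-179.9, -0.0, -11.6]
force: [2.2, -0.9, 1.7]
opening: 0.0396
gripper_force: 30.0
s 0.52 316 ((318.5148010253906, 187.46450805664062), (45.46154022216797, 10.307692527770996), 22.61986541748047)
t 0.57 528 ((153.63096618652344, 207.27044677734375), (16.026409149169922, 63.70391845703125), 13.448614120483398)
```

View pics/g3.png

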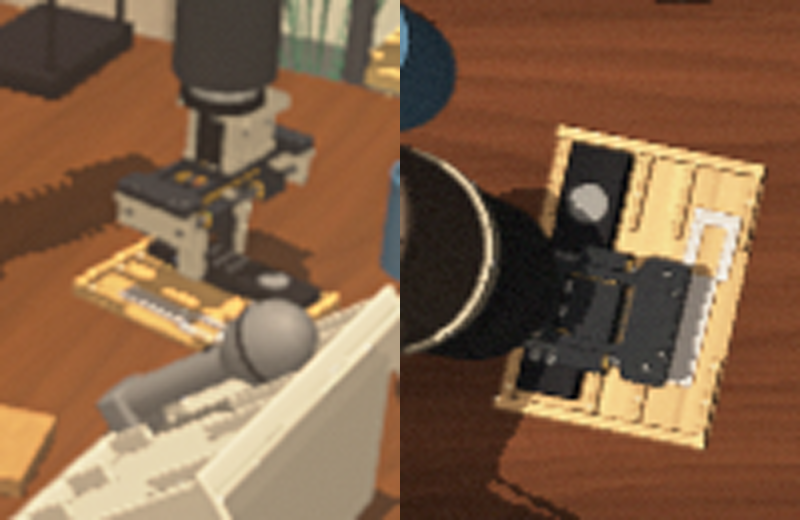

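The remote lies level in the wide compartment (top crop 590,200 down to 550,390), with gaps at both ends. I release and rise.

```bash
python3 -m creep '[[[0,0,0.004,0,0.3],[0,0,0,0,0.62],[0,0,0,0,0.62],[0,0,0,0,0.62],[0,0,0,0,0.62],[0,0,-0.04,0,0.62],[0,0,-0.1,0,0.62],[0,0,-0.15,0,0.62]]]'
python3 -m creep '[[[0,0,-0.18,0,0.8],[0,0,-0.18,0,0.8],[0,0,-0.18,0,0.8],[0,0,-0.18,0,0.8],[0,0,0,0,0.8]]]'
python3 - <<'E'
from h import *
o=telemetry.get_obs()
# controller_b grasp at x=-0.03
th=np.radians(-36.7); g=np.array([.431,-.3235])-.03*np.array([np.cos(th),np.sin(th)]); print(o["clock"],g,np.linalg.norm(g))
t=snapshot("top")
for x in nets.masks_of(t,"remote")[:1]: c=np.argwhere(x["region"])[:,::-1].astype(np.float32); print(x["confidence"],len(c),cv2.minAreaRect(c))
E
python3 to.py .42 .20 .37 -36.7
```

```text
clock: 13.53
tool_pos: [0.4234, 0.371, 0.2468]
orientation: [179.7, 0.1, -11.7]
force: [-0.1, 0.6, 0.2]
opening: 0.0544
gripper_force: 0.0
clock: 13.95
tool_pos: [0.4251, 0.3728, 0.4009]
orientation: [-179.4, -0.3, -11.6]
force: [1.2, 0.6, 1.1]
opening: 0.0697
gripper_force: 0.0
13.95 [ 0.40694673 -0.30557125] 0.5089002139290784
0.69 544 ((154.1207733154297, 207.14324951171875), (17.089323043823242, 64.0849609375), 12.994616508483887)
t 14.05 spin units 0.2785
now [0.1535 0.8464 0.1196] units, norm 0.868
after spin [0.4975 0.7011 0.1228] units, norm 0.868
```

```bash
python3 -m creep '[[[0,0,0,0.07,0.8],[0,0,0,0.07,0.8],[0,0,0,0.07,0.8],[0,0,0,0.068,0.8],[0,0,0,0,0.8]]]'; python3 to.py .47 .03 .40 -36.7
```

```text
clock: 14.47
tool_pos: [0.4238, 0.3715, 0.3909]
orientation: [179.8, 0.0, -36.9]
force: [-0.4, 0.6, -0.8]
opening: 0.0699
gripper_force: 0.0
t 14.47 spin units -0.0027
now [ 1.2112  1.226  -0.0421] units, norm 1.724
after spin [ 1.206   1.231  -0.0453] units, norm 1.724
```

```bash
python3 -m creep '[[[0.06,0.062,-0.02,0,0.8],[0.12,0.123,-0.02,0,0.8],[0.12,0.123,0,0,0.8],[0.12,0.123,0,0,0.8],[0.12,0.123,0,0,0.8],[0.12,0.123,0,0,0.8],[0.12,0.123,0,0,0.8],[0.12,0.123,0,0,0.8]]]'
python3 -m creep '[[[0.12,0.123,0,0,0.8],[0.12,0.123,0,0,0.8],[0.12,0.138,0,0,0.8],[0.078,0.153,0,0,0.8],[0.078,0.153,0,0,0.8],[0.078,0.153,0,0,0.8],[0.078,0.153,0,0,0.8],[0.078,0.153,0,0,0.8]]]'
python3 -m creep '[[[0.078,0.153,0,0,0.8],[0.078,0.153,0,0,0.8],[0.078,0.153,0,0,0.8],[0,0,0,0,0.8]]]'
python3 to.py .411 -.3086 .25 -36.7
```

```text
clock: 15.13
tool_pos: [0.4577, 0.1142, 0.3999]
orientation: [180.0, 0.0, -36.4]
force: [0.8, -0.1, -1.1]
opening: 0.0702
gripper_force: 0.0
clock: 15.8
tool_pos: [0.4401, -0.1593, 0.4]
orientation: [180.0, 0.0, -36.4]
force: [0.9, 1.3, 0.3]
opening: 0.0701
gripper_force: 0.0
clock: 16.13
tool_pos: [0.4224, -0.2633, 0.3995]
orientation: [179.9, 0.1, -36.6]
force: [0.3, -0.4, 0.5]
opening: 0.0701
gripper_force: 0.0
t 16.13 spin units 0.0006
now [0.0906 0.2147 0.7477] units, norm 0.783
after spin [0.0896 0.2158 0.7475] units, norm 0.783
```

```bash
python3 -m creep '[[[0.045,0.108,0,0,0.8],[0.045,0.108,0,0,0.8],[0,0,0.15,0,0.8],[0,0,0.15,0,0.8],[0,0,0.15,0,0.8],[0,0,0.15,0,0.8],[0,0,0.12,0,0.8],[0,0,0,0,0.8]]]'
python3 to.py .411 -.3086 .189 -36.7
python3 - <<'E'
from m import *
t=snapshot("top"); s=snapshot("scene")
mr=nets.masks_of(t,"remote")
if mr: 
    m=mr[0]["region"]; B=box(-.085,.085,-.02,.02,0,.02); print("remote",mr[0]["uv"],fit([(t,m)],lambda v:[pose2(v,B,.005)],[.446,.367,-11.5],[.01,.01,4]))
x=best(s,"controller_b",(194,302))
if x: print("scene ctl",fit([(s,x["region"])],lambda v:[pose2(v,P) for P in ctl],[.431,-.3235,-36.6],[.005,.005,4]))
b=lambda a,k:cv2.resize(a,None,fx=k,fy=k,interpolation=cv2.INTER_CUBIC)
cv2.imwrite("pics/g4.png",cv2.cvtColor(np.hstack([b(s["frame"][220:350,150:250],4),b(t["frame"][90:220,230:360],4)[:, :400]]),cv2.COLOR_RGB2BGR))
cv2.imwrite("pics/t_bay.png",cv2.cvtColor(t["frame"],cv2.COLOR_RGB2BGR))
for q,p,n in(("bay_right",t,(315,159)),("bay_right",s,(294,240))):
    y=best(p,q,n,nets.landmark_of); print(q,y and (y["uv"],y["confidence"]), proj(p,[.568,-.056,.094]))
E
```

```text
clock: 16.8
tool_pos: [0.4103, -0.3038, 0.2515]
orientation: [179.9, 0.5, -36.5]
force: [-0.9, 0.5, -0.1]
opening: 0.07
gripper_force: 0.0
t 16.8 spin units 0.0018
now [0.02   0.0166 0.3124] units, norm 0.313
after spin [0.0173 0.0173 0.3125] units, norm 0.313
remote [151.9, 208.4] (array([  0.45002393,   0.366031  , -12.00819867]), np.float64(0.10472103004291844))
scene ctl (array([  0.42982116,  -0.32063762, -36.51094133]), np.float64(0.06405693950177938))
bay_right ([317.1, 154.7], 0.64) [[314.20619264 157.98873354]]
bay_right ([291.4, 241.5], 0.62) [[293.6212654  240.36319894]]
```

View pics/g4.png

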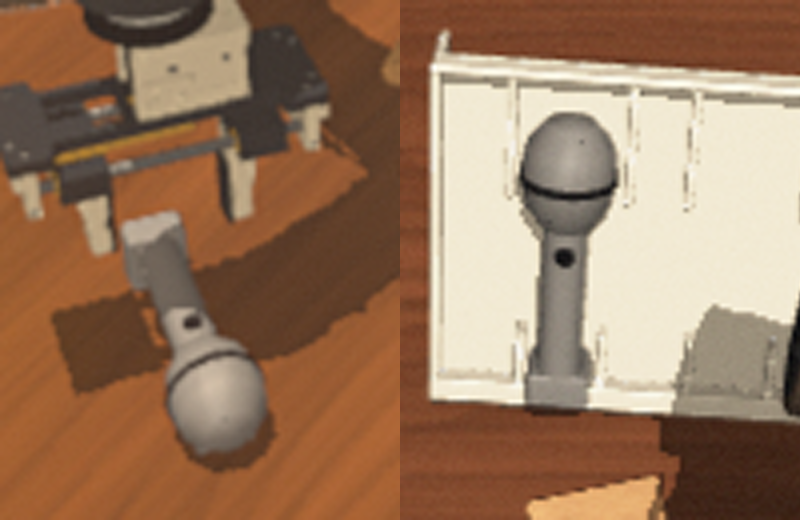

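The fingers straddle the handle near the butt (crop 160,270). The right bay is empty, and the parked controller sits centred in its own bay, so the bay position is confirmed.

```bash
python3 -m creep '[[[0.017,0.01,0.1,0,0.8],[0,0,0.1,0,0.8],[0,0,0.08,0,0.8],[0,0,0.032,0,0.8],[0,0,0,0,0.5],[0,0,0,0,0.3],[0,0,0,0,0.15],[0,0,0,0,0.15]]]'
python3 -m creep '[[[0,0,0,0,0.15],[0,0,0,0,0.15],[0,0,0,0,0.15],[0,0,0,0,0.15]]]'
python3 to.py .411 -.3086 .189 -36.7
```

```text
clock: 17.77
tool_pos: [0.4149, -0.3083, 0.1951]
orientation: [-180.0, -0.1, -36.6]
force: [0.3, 0.7, 0.4]
opening: 0.0491
gripper_force: 0.0
clock: 18.1
tool_pos: [0.4144, -0.3083, 0.1943]
orientation: [180.0, -0.0, -36.6]
force: [-1.3, 0.9, 4.3]
opening: 0.0272
gripper_force: 30.0
t 18.1 spin units 0.0006
now [-0.0126  0.0112  0.0265] units, norm 0.031
after spin [-0.0126  0.0112  0.0265] units, norm 0.031
```

The grip is 5 mm high and a little too near the head, so I regrip a few millimetres lower and further back.

```bash
python3 -m creep '[[[0,0,0,0,0.5],[0,0,0,0,0.5],[0,0,0,0,0.5],[-0.02,0,0.012,0,0.5],[0,0,0.014,0,0.5],[0,0,0,0,0.5],[0,0,0,0,0.15],[0,0,0,0,0.15]]]'
python3 -m creep '[[[0,0,0,0,0.15],[0,0,0,0,0.15],[0,0,0,0,0.15]]]'
python3 -m creep '[[[0,0,-0.05,0,0.15],[0,0,-0.1,0,0.15],[0,0,-0.15,0,0.15],[0,0,-0.18,0,0.15],[0,0,-0.18,0,0.15],[0,0,-0.18,0,0.15],[0,0,-0.18,0,0.15],[0,0,-0.15,0,0.15]]]'
```

```text
clock: 18.77
tool_pos: [0.4112, -0.3058, 0.1886]
orientation: [180.0, 0.0, -36.6]
force: [-0.0, 0.8, 0.1]
opening: 0.0354
gripper_force: 0.0
clock: 19.02
tool_pos: [0.4112, -0.3058, 0.1887]
orientation: [-180.0, -0.0, -36.7]
force: [-0.6, -0.8, -1.5]
opening: 0.0273
gripper_force: 30.0
clock: 19.68
tool_pos: [0.4104, -0.3056, 0.4263]
orientation: [-180.0, -0.1, -36.7]
force: [1.7, -0.7, -2.1]
opening: 0.0269
gripper_force: 30.0
```

```bash
python3 -m creep '[[[0,0,0,-0.072,0.15],[0,0,0,-0.072,0.15],[0,0,0,-0.072,0.15],[0,0,0,-0.072,0.15],[0,0,0,-0.073,0.15],[0,0,0,0,0.15]]]'
python3 to.py .5032 -.0512 .40 -4.2
```

```text
clock: 20.18
tool_pos: [0.4106, -0.3056, 0.4231]
orientation: [-180.0, 0.0, -3.9]
force: [-0.5, 0.8, -2.3]
opening: 0.0271
gripper_force: 30.0
t 20.18 spin units 0.0037
now [ 0.3763 -1.3001  0.1159] units, norm 1.358
after spin [ 0.3688 -1.3023  0.1155] units, norm 1.358
```

```bash
python3 -m creep '[[[0.025,-0.08,0,0.004,0.15],[0.046,-0.163,0,0,0.15],[0.046,-0.163,0,0,0.15],[0.046,-0.163,0,0,0.15],[0.046,-0.163,0,0,0.15],[0.046,-0.163,0,0,0.15],[0.046,-0.163,0,0,0.15],[0.046,-0.163,0,0,0.15]]]'
python3 -m creep '[[[0.02,-0.08,0.05,0,0.15],[0,0,0.1,0,0.15],[0,0,0.1,0,0.15],[0,0,0,0,0.15],[0,0,0,0,0.15]]]'
python3 to.py .5032 -.0512 .36 -4.2
python3 - <<'E'
from m import *
s=snapshot("scene");t=snapshot("top"); o=telemetry.get_obs()
b=lambda a:cv2.resize(a,None,fx=4,fy=4,interpolation=cv2.INTER_CUBIC)
cv2.imwrite("pics/g5.png",cv2.cvtColor(np.hstack([b(s["frame"][150:280,240:360])[:, :400],b(t["frame"][80:210,250:350])]),cv2.COLOR_RGB2BGR))
L=nets.masks_of(s,"controller_b"); print([(x["uv"],round(x["confidence"],2),x["region"].sum()) for x in L])
P=o["tool_pos"]-[0,0,.1587]
for th in(-10,0,10): print(th,proj(s,R.from_euler("xyz",[0,-th,-4.2],degrees=True).apply([[.1005,0,0],[-.0485,0,-.008]])+P).round(1).tolist())
print(proj(t,R.from_euler("xyz",[0,0,-4.2],degrees=True).apply([[.1005,0,0]])+P))
print(nets.landmark_of(t,"head_b"),nets.landmark_of(s,"head_b"))
E
```

```text
clock: 20.85
tool_pos: [0.4993, -0.0662, 0.4232]
orientation: [-180.0, -0.0, -4.8]
force: [1.8, -0.3, -1.5]
opening: 0.0273
gripper_force: 30.0
clock: 21.27
tool_pos: [0.5044, -0.0522, 0.3725]
orientation: [179.9, 0.1, -4.7]
force: [0.4, 0.2, -1.9]
opening: 0.0268
gripper_force: 30.0
t 21.27 spin units -0.0051
now [-0.006  -0.0046  0.0623] units, norm 0.063
after spin [-0.0061 -0.0046  0.0623] units, norm 0.063
[([297.2, 199.6], 0.88, np.int64(865)), ([323.6, 211.0], 0.87, np.int64(499)), ([119.8, 304.4], 0.56, np.int64(1055))]
-10 [[306.9, 213.2], [260.5, 190.3]]
0 [[307.8, 207.8], [260.7, 193.1]]
10 [[307.7, 201.8], [261.3, 195.9]]
[[320.58621251 130.50997292]]
[{'uv': [463.4, 261.3], 'confidence': 0.81}] [{'uv': [314.0, 219.9], 'confidence': 0.68}, {'uv': [121.6, 309.7], 'confidence': 0.57}, {'uv': [308.4, 210.3], 'confidence': 0.56}, {'uv': [259.7, 234.2], 'confidence': 0.33}]
```

View pics/g5.png

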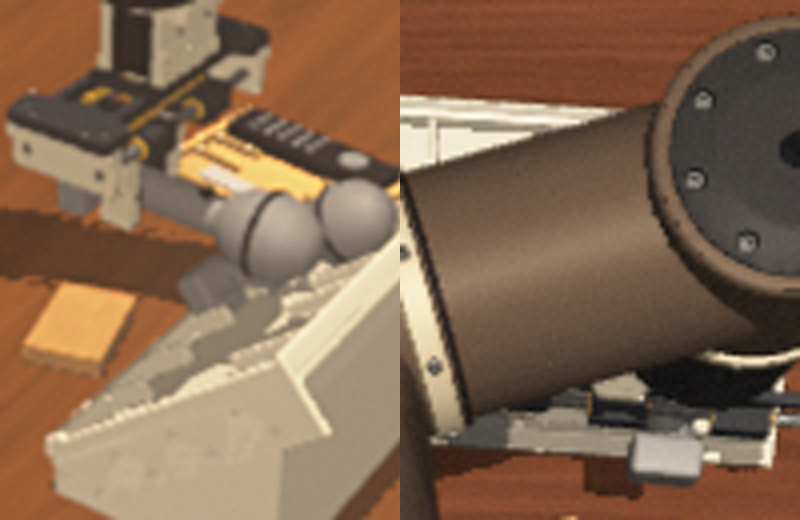

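The controller is level in the hand: its head is at scene (308,209), where 0° tilt predicts (308,208). I lower it onto the face.

```bash
python3 -m creep '[[[-0.006,-0.005,0.05,-0.005,0.15],[0,0,0.06,0,0.15],[0,0,0.05,0,0.15],[0,0,0.03,0,0.15],[0,0,0.02,0,0.15],[0,0,0,0,0.15]]]'
python3 -m creep '[[[0,0,0.02,0,0.15],[0,0,0.02,0,0.15],[0,0,0.02,0,0.15],[0,0,0.02,0,0.15],[0,0,0.02,0,0.15],[0,0,0,0,0.15]]]'
```

```text
clock: 22.02
tool_pos: [0.5034, -0.0511, 0.3297]
orientation: [180.0, 0.1, -4.1]
force: [-0.4, -0.3, -1.8]
opening: 0.0269
gripper_force: 30.0
clock: 22.52
tool_pos: [0.5024, -0.0513, 0.3095]
orientation: [180.0, 0.2, -4.1]
force: [-6.3, -0.1, 2.1]
opening: 0.0271
gripper_force: 30.0
```

```bash
python3 -m creep '[[[0,0,0.02,0,0.15],[0,0,0.025,0,0.15],[0,0,0.025,0,0.15],[0,0,0.025,0,0.15],[0,0,0,0,0.15]]]'
python3 - <<'E'
from m import *
s=snapshot("scene"); o=telemetry.get_obs(); P=o["tool_pos"]-[0,0,.1587]; print(P)
for th in(0,10,20,30): print(th,proj(s,R.from_euler("xyz",[0,-th,-4.2],degrees=True).apply([[.1005,0,0]])+P).round(1).tolist())
print([(x["uv"],round(x["confidence"],2)) for x in nets.landmark_of(s,"head_b")])
L=nets.masks_of(s,"controller_b"); x=[l for l in L if l["uv"][0]<320 and l["uv"][0]>240]
for l in x: print(l["uv"],l["region"].sum(),np.argwhere(l["region"])[:,::-1].max(0))
for th in np.arange(0,41,5):
    X=[R.from_euler("xyz",[0,-th,-4.2],degrees=True).apply(p-[-.0255,0,.03])+P for p in ctl]
    im=np.zeros((420,560),np.uint8)
    for q in X: cv2.fillConvexPoly(im,np.round(cv2.convexHull(proj(s,q).astype(np.float32))).astype(np.int32),1)
    print(th,[round((l["region"]&(im>0)).sum()/(l["region"]|(im>0)).sum(),3) for l in x])
E
```

```text
clock: 22.93
tool_pos: [0.5024, -0.0513, 0.2903]
orientation: [180.0, 0.2, -4.1]
force: [-6.2, -0.9, -0.1]
opening: 0.0274
gripper_force: 30.0
[ 0.5024683  -0.05130264  0.13202921]
0 [[305.2, 233.5]]
10 [[305.1, 228.0]]
20 [[304.0, 222.2]]
30 [[301.9, 216.3]]
[([305.4, 224.3], 0.97), ([124.6, 311.8], 0.97), ([316.7, 190.6], 0.63)]
[296.1, 221.1] 757 [317 236]
0 [np.float64(0.325)]
5 [np.float64(0.411)]
10 [np.float64(0.52)]
15 [np.float64(0.636)]
20 [np.float64(0.644)]
25 [np.float64(0.531)]
30 [np.float64(0.423)]
35 [np.float64(0.328)]
40 [np.float64(0.237)]
```

The tilt is about 18° as planned. I continue up the slope and down.

```bash
python3 -m creep '[[[0.019,0,0.02,0,0.15],[0.019,0,0.017,0,0.15],[0.019,0,0.017,0,0.15],[0.019,0,0.017,0,0.15],[0,0,0,0,0.15]]]'
python3 -m creep '[[[0.022,0,0.016,0,0.15],[0.022,0,0.016,0,0.15],[0,0,0,0,0.15]]]'
cat > tilt.py <<'E'
from m import *
s=snapshot("scene"); t=snapshot("top"); o=telemetry.get_obs(); P=o["tool_pos"]-[0,0,.1587]
L=nets.masks_of(s,"controller_b"); x=[l for l in L if 240<l["uv"][0]<310]
u=np.array([np.cos(np.radians(-4.2)),np.sin(np.radians(-4.2))]); d=P[:2]-[.568,-.056]
print("h",d@u,"lat",d@[-u[1],u[0]],"Pz",P[2]-.094)
for th in np.arange(20,51,3):
    im=np.zeros((420,560),np.uint8)
    for p in ctl: cv2.fillConvexPoly(im,np.round(cv2.convexHull(proj(s,R.from_euler("xyz",[0,-th,-4.2],degrees=True).apply(p-[-.0255,0,.03])+P).astype(np.float32))).astype(np.int32),1)
    print(th,[round((l["region"]&(im>0)).sum()/(l["region"]|(im>0)).sum(),3) for l in x])
b=lambda a:cv2.resize(a,None,fx=4,fy=4,interpolation=cv2.INTER_CUBIC)
cv2.imwrite("pics/g6.png",cv2.cvtColor(np.hstack([b(s["frame"][150:280,240:340]),b(t["frame"][80:210,250:350])]),cv2.COLOR_RGB2BGR))
E
python3 tilt.py
```

```text
clock: 23.5
tool_pos: [0.5187, -0.0523, 0.2767]
orientation: [180.0, 0.1, -4.1]
force: [-4.2, -0.5, 0.7]
opening: 0.0273
gripper_force: 30.0
clock: 23.75
tool_pos: [0.5279, -0.0528, 0.2707]
orientation: [180.0, 0.0, -4.1]
force: [-3.2, 0.5, -0.1]
opening: 0.0273
gripper_force: 30.0
h -0.040501254984327814 lat 0.0002547801801604734 Pz 0.01844350186981883
20 [np.float64(0.346)]
23 [np.float64(0.414)]
26 [np.float64(0.477)]
29 [np.float64(0.546)]
32 [np.float64(0.627)]
35 [np.float64(0.697)]
38 [np.float64(0.629)]
41 [np.float64(0.546)]
44 [np.float64(0.465)]
47 [np.float64(0.38)]
50 [np.float64(0.311)]
```

```bash
python3 - <<'E'
from m import *
t=snapshot("top")
for o,name in(((.568,-.056),"R"),((.5757,.0537),"L")):
    for X in((-.065,.0),(-.065,.0255),(-.065,-.0255),(.085,.0355),(.085,-.0355)): print(name,X,proj(t,pose2((*o,-4.2),np.array([[X[0],X[1],.014]]),.094,40)).round(1).tolist())
E
python3 to.py .5293 -.0532 .2593 -4.2
```

```text
R (-0.065, 0.0) [[311.6, 182.8]]
R (-0.065, 0.0255) [[301.8, 182.0]]
R (-0.065, -0.0255) [[321.4, 183.5]]
R (0.085, 0.0355) [[303.6, 128.2]]
R (0.085, -0.0355) [[332.9, 130.5]]
L (-0.065, 0.0) [[269.3, 179.6]]
L (-0.065, 0.0255) [[259.5, 178.9]]
L (-0.065, -0.0255) [[279.1, 180.4]]
L (0.085, 0.0355) [[258.0, 124.8]]
L (0.085, -0.0355) [[287.4, 127.1]]
t 23.95 spin units 0.0013
now [0.009  0.0014 0.0601] units, norm 0.061
after spin [0.009  0.0014 0.0601] units, norm 0.061
```

The wall positions agree to within about 1 px, so the lateral fit is good. I finish levelling to the slope.

```bash
python3 -m creep '[[[0.02,0,0.016,0,0.15],[0.018,0,0.016,0,0.15],[0,0,0,0,0.15]]]'
python3 tilt.py | head -20
python3 -m creep '[[[0,0,0.008,0,0.15],[0,0,0,0,0.15]]]'
```

```text
clock: 24.2
tool_pos: [0.5356, -0.0533, 0.2643]
orientation: [180.0, -0.0, -4.1]
force: [-2.7, -0.3, -1.0]
opening: 0.0275
gripper_force: 30.0
h -0.032733866353905364 lat 0.0003368345136178492 Pz 0.011963612657000994
20 [np.float64(0.24)]
23 [np.float64(0.281)]
26 [np.float64(0.331)]
29 [np.float64(0.382)]
32 [np.float64(0.453)]
35 [np.float64(0.511)]
38 [np.float64(0.604)]
41 [np.float64(0.651)]
44 [np.float64(0.577)]
47 [np.float64(0.49)]
50 [np.float64(0.404)]
clock: 24.52
tool_pos: [0.5357, -0.0532, 0.2634]
orientation: [-180.0, -0.1, -4.1]
force: [-1.1, -0.6, 1.1]
opening: 0.0273
gripper_force: 30.0
```

```bash
python3 -m creep '[[[-0.009,0,0.0075,0,0.15],[-0.009,0,0.0075,0,0.15],[0,0,0,0,0.15]]]'
python3 -m creep '[[[-0.009,0,0.0075,0,0.15],[0,0,0,0,0.15]]]'
python3 -m creep '[[[-0.007,0,0.006,0,0.15],[0,0,0,0,0.15]]]'
```

```text
clock: 24.77
tool_pos: [0.5314, -0.053, 0.26]
orientation: [-180.0, -0.0, -4.1]
force: [-0.5, 0.1, 0.5]
opening: 0.0272
gripper_force: 30.0
clock: 24.93
tool_pos: [0.5303, -0.0528, 0.2591]
orientation: [-180.0, -0.1, -4.0]
force: [1.6, -0.9, 2.2]
opening: 0.0276
gripper_force: 30.0
clock: 25.1
tool_pos: [0.5299, -0.0527, 0.2589]
orientation: [-180.0, -0.3, -4.0]
force: [3.9, -2.4, 7.6]
opening: 0.0274
gripper_force: 30.0
```

The butt is on the bottom stop (force rising at the predicted position). I release and rise.

```bash
python3 -m creep '[[[0.002,0,-0.004,0,0.15],[0,0,0,0,0.6],[0,0,0,0,0.6],[0,0,0,0,0.6],[0,0,0,0,0.6],[0,0,-0.05,0,0.6],[0,0,-0.1,0,0.6],[0,0,-0.15,0,0.6]]]'
python3 -m creep '[[[0,0,-0.18,0,0.6],[0,0,-0.18,0,0.6],[0,0,-0.18,0,0.6],[0,0,-0.1,0,0.6],[0,0.2,0,0,0.6],[0,0.2,0,0,0.6],[0,0.2,0,0,0.6],[0,0.2,0,0,0.6]]]'
python3 -m creep '[[[0,0.2,0,0,0.6],[0,0.2,0,0,0.6],[0,0.2,0,0,0.6],[0,0.2,0,0,0.6],[0,0,0,0,0.6],[0,0,0,0,0.6]]]'
python3 - <<'E'
from m import *
s=snapshot("scene");t=snapshot("top")
b=lambda a:cv2.resize(a,None,fx=3,fy=3,interpolation=cv2.INTER_CUBIC)
cv2.imwrite("pics/f.png",cv2.cvtColor(np.vstack([np.hstack([b(s["frame"][160:260,245:350]),b(t["frame"][90:190,230:360])]),np.hstack([b(t["frame"][165:260,120:215]),np.zeros((285,420,3),np.uint8)])]),cv2.COLOR_RGB2BGR))
for n in((272,156),(315,158)):
    x=best(t,"controller_b",n); print(n,x and fit([(t,x["region"])],lambda v:[pose2(v,P,.094,40) for P in ctl],[.57,(315-n[0])*.0026-.056,-4],[.01,.01,4]))
x=best(t,"remote",(152,208)); B=box(-.085,.085,-.02,.02,0,.02); print("remote",fit([(t,x["region"])],lambda v:[pose2(v,B,.005)],[.446,.367,-11.5],[.01,.01,4]))
print(telemetry.get_obs()["clock"])
E
```

```text
clock: 25.77
tool_pos: [0.5277, -0.053, 0.3171]
orientation: [179.9, 0.3, -4.1]
force: [0.9, 0.2, 1.5]
opening: 0.0524
gripper_force: 0.0
clock: 26.43
tool_pos: [0.5166, -0.2137, 0.4473]
orientation: [-180.0, -0.0, -4.0]
force: [1.6, 0.2, -0.1]
opening: 0.0525
gripper_force: 0.0
clock: 26.93
tool_pos: [0.5051, -0.3741, 0.4457]
orientation: [-180.0, 0.1, -4.3]
force: [-0.1, 0.8, -0.4]
opening: 0.0526
gripper_force: 0.0
(272, 156) (array([ 0.57679391,  0.05404057, -3.63188736]), np.float64(0.07844690966719492))
(315, 158) (array([ 0.56982957, -0.05548492, -4.66284869]), np.float64(0.09527687296416942))
remote (array([  0.446,   0.367, -11.5  ]), np.float64(0.16652360515021458))
27.1833
```

View pics/f.png

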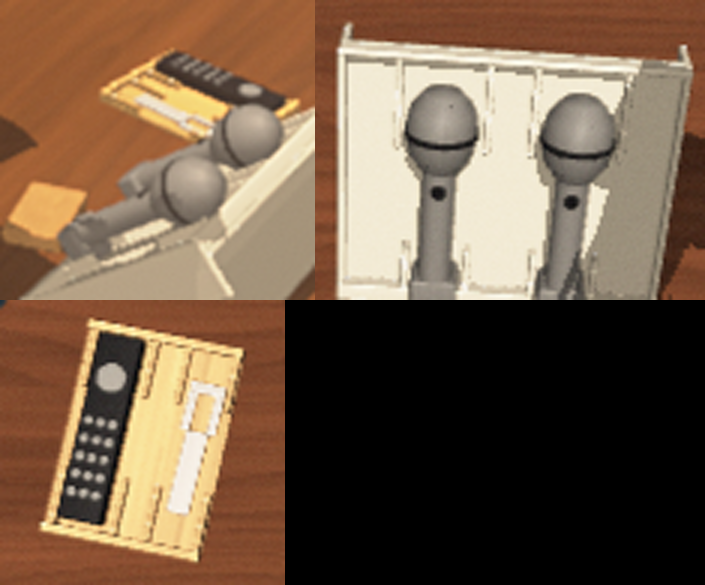

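The final picture shows both controllers lying alike in their bays (top crop 440,200 and 575,200), heads up the slope. The remote lies flat in the wide compartment, and the opener is untouched. The arm is clear, so I hand in.

```bash
python3 -c "
from plant import workorder; print(workorder.close_job())"
```

```text
the job is handed in; nothing more can be done
None
```

The remote lies flat in the tray's long empty compartment and the loose grey controller is in the cleared right bay, head up the slope and butt against the stop; the job was handed in at about 27 s, and no verdict was returned.

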